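Dress the roller pin and hold it slanted ready

TASK

Get the texture roller ready for decorating the vase: slip the terracotta-coloured sleeve over the metal pin that stands upright in the dark wooden block, right down onto the pin's brass shoulder, and let go of it. Then draw the pin with its sleeve up out of the block and lean it over to about 45 degrees, top end uppermost, with its lower end at least 10 cm above the bench. Finish while still holding it like that, steady and held by the gripper alone, and leave the other sleeves, the vase and the other things on the bench where they are.

Things in the scene. Friction and masses are not known exactly. Their poses are not given: they have to be found in the camera images.
- sleeve_terracotta_centre (a point): terracotta-coloured (orange-brown) pattern sleeve: a plain tube with raised ribs, 44 mm outer diameter, 25 mm bore, 44 mm tall, 60 g give or take a third, standing on end on the ware board; this point is its centre, half-way up (22 mm above its underside), z along its bore
- sleeve_blue_centre (a point): blue sleeve of the same size, not wanted, to be left alone; its centre
- sleeve_white_centre (a point): white sleeve of the same size, not wanted, to be left alone; its centre
- ware_board: fixed plywood board under the three sleeves, 240 x 300 mm, 12 mm thick; origin at the centre of its underside, its 300 mm side along its y
- block: fixed dark wooden block, 90 x 90 mm, 60 mm tall, with an upright blind hole of 24 mm diameter, 50 mm deep, in the middle of its top; origin at the centre of its underside
- pin_top (a point): the roller pin, loose in the block, 160 g give or take a third, 131 mm long and round: this point is the tip of its upper end, z along the pin from foot to top. Bare metal shaft of 20 mm diameter, 78 mm long from the shoulder to this tip, the last 6 mm tapering to 10 mm diameter; with a sleeve on, 34 mm of it still stands out on top to grip
- pin_shoulder (a point): upper face of the pin's brass shoulder (a disc of 48 mm diameter, 8 mm thick, lying on the block's top), 78 mm below the pin's tip; the sleeve's underside comes to rest here
- pin_seat (a point): point on the pin's axis 22 mm above the shoulder (56 mm below the tip), where the centre of a sleeve that is fully down lies
- pin_foot (a point): lower end of the pin, 45 mm below the shoulder's underside, a wooden handle of 20 mm diameter hidden in the block's hole at first; centre of its end face
- banding_wheel: fixed turntable, 200 mm diameter, 62 mm tall, at the left back; origin at the centre of its underside
- vase: unglazed closed vase, 104 mm diameter, 140 mm tall, loose on the banding wheel; origin at the centre of its underside; leave alone
- glaze_jar: closed jar, 72 mm diameter, 95 mm tall, at the back; origin at the centre of its underside; leave alone
- bowl: white bowl, 120 mm diameter, 55 mm tall, at the back; origin at the centre of its underside; leave alone
- brush: brush 180 mm long lying on the left; origin about its middle, underside; leave alone
- loop_tool: trimming tool 145 mm long, wooden handle and wire loop, lying on the left near the robot; origin at the middle of its handle, underside; leave alone
- rib: flat wooden rib, 70 mm wide, 6 mm thick, lying on the right, beyond the ware board; origin near its middle, underside; leave alone
Mind the look-alikes: they are no part of the job. What is meant by the block is not green, and is the larger of those in its own colour. Leave any purple look-alike of the part that bears pin_top alone.

How it is judged (in metres and radians):
On the way, in this order (a step that is already met when the one before it is completed fails the run):
1. the terracotta sleeve is fully down on the pin's shoulder and let go, the pin still standing in its block (distance between sleeve_terracotta_centre and pin_seat below 0.007 m and angle between the z axis of sleeve_terracotta_centre and the z axis of pin_seat, either way round below 0.2 rad and contact force between the fingers and sleeve_terracotta below 0.1 N and distance of pin_foot from where it was at the start of the episode below 0.012 m and angle between pin_foot's own z axis and vertical below 0.15 rad), for 0.2 s.
2. the pin is drawn out of the block with the sleeve on it (distance between sleeve_terracotta_centre and pin_seat below 0.007 m and angle between the z axis of sleeve_terracotta_centre and the z axis of pin_seat, either way round below 0.2 rad and height (world z) of pin_foot above 0.07 m), for 0.1 s.
At the end, for the whole second after the job is handed in: The fingers alone hold the pin still, leaning 45 +- 13 degrees from upright, top uppermost, foot more than 97 mm above the bench, the terracotta sleeve centred within 7 mm of its seat and in line with the pin; neither touches the block, turntable, vase or jar (distance between sleeve_terracotta_centre and pin_seat below 0.007 m and angle between the z axis of sleeve_terracotta_centre and the z axis of pin_seat, either way round below 0.2 rad and angle between pin_foot's own z axis and vertical between 0.56 and 1.01 rad and height (world z) of pin_foot above 0.097 m and contact force between the fingers and pin above 2 N and linear speed of pin below 0.03 m/s and angular speed of pin below 0.15 rad/s and contact force between each of pin, sleeve_terracotta and block below 0.2 N and contact force between each of pin, sleeve_terracotta and banding_wheel below 0.2 N and contact force between each of pin, sleeve_terracotta and vase below 0.2 N and contact force between each of pin, sleeve_terracotta and glaze_jar below 0.2 N); the arm keeps its last pose, push and grip.
It fails at once if another sleeve is moved more than 25 mm or tipped over (distance of any of sleeve_blue_centre, sleeve_white_centre from where it was at the start of the episode above 0.025 m or angle between any of sleeve_blue_centre, sleeve_white_centre's own z axis and vertical above 0.5 rad).
It fails at once if another thing on the bench is moved more than 25 mm (distance of any of vase, glaze_jar, bowl, brush, loop_tool, rib from where it was at the start of the episode above 0.025 m).
It also fails if it takes over 51 s, if anything falls off the work surface, if the arm or the gripper's body presses on something with over 40 N, if the wrist force passes 120 N, or if a joint passes its speed limit or range.

ROBOT

A 6-joint arm with a two-finger parallel gripper is mounted at the origin on the work surface. World frame = base frame: x ahead of the robot, y to its left, z up, the work surface at z = 0. Lengths are in mm, angles in rad, forces in N, time in s.
With the tool pointing down it reaches from about 300 to 775 mm from the base axis. Payload 14.6 kg.
Tool frame: the origin (TCP) lies at the very end of the fingers, on their centre line; the grasp point (between the pads) lies 19 mm behind it; z points along the fingers, y is the line along which they close (so a half turn about z gives the same grasp; the last joint's range is limited). The gripper opens to 94 mm and grips with 3 to 60 N. Pads are 16 mm wide; open, the fingers measure 119 mm over their backs; the gripper's body (75 mm by 177 mm) begins 78 mm behind the grasp point.
Start: joints at [1.162, 0.3, 1.521, -0, 1.321, -0.067], TCP at [184.348, 518.175, 205.446] pointing down, gripper open.
Joint ranges: [-3.03, 3.03], [-0.79, 2.21], [0.23, 2.52], [-1.04, 4.18], [0, 3.07], [-2.55, 2.55]. Speed limits (rad/s): [2.22, 2.22, 2.57, 3.14, 3.14, 3.14].

INTERFACE

Orientations are given as [roll, pitch, yaw] about the fixed x, y, z axes, in that order (R = Rz(yaw) Ry(pitch) Rx(roll)).
In Python, from cell import manip gives the robot as it stands.
- The arm moves only by the tool servo_tool, never from a script. Its argument "motion" is a list that holds one entry, the list of rows, each a list of 7 numbers: the shift along the world's x, y, z as a fraction of full scale, then the turn, a rotation vector about the world's x, y, z as a fraction of full scale, then the closure, from 0 (fully open) to 1 (shut). In form: [[[x, y, z, rx, ry, rz, gripper], ...]]. A call has 1 to 10 rows; each row is the pose to reach, as a shift and turn from the pose commanded when the call began, turning the shorter way round; what a row does not reach only later rows make up. Full scale, the value 1, is 0.5 m for a shift and pi rad for a turn. A row lasts 1/10 s, in which the tool goes at most 50 mm and 8.59 degrees, less where a joint would pass 70% of its speed; a pose out of reach is approached as far as the arm can. A call with a number of a shift or a turn outside -1 to 1 is refused whole. A call with a gripper value outside its range is refused whole. The fingers move at their own pace and stop on an object; "newtons" is the grip in N (left out, the last holds). Time passes only in rows, so rows that repeat a pose let the fingers close. It gives the time, the measured TCP pose, the force, the opening and the grip force at its end, in the units of the state.
- manip.read_state(): the state, without advancing time (a new reading comes with each control period).
- manip.camera(name): name is "side" or "top"; returns a dict with "frame" (400x640x3 uint8, red, green, blue), "range_z" (400x640 float32, mm along the optical axis (not along the pixel's ray), 0 where there is no reading), "vfov" (degrees; the focal length in pixels is half the picture's height over the tangent of half this angle, whatever the lens; pixels are square), "cx", "cy" (the principal point, pixels), "cam_to_world" (4x4, takes a point from camera to world coordinates). Camera axes: x right, y down, z forward; pixel columns grow to the right and rows downward; lengths in mm; the calibration is good to about 2 mm. A picture is of the moment at which its call begins.
- manip.sign_off(): hands the job in; it is judged then, once.
The state is a dict: "clock": time; "joints": joint angles; "qd": joint speeds; "effort": joint torques, N m; "eef_pos": TCP position; "eef_rot": TCP orientation; "wrist_force": force on the tool from outside, world axes, zero at the start; "moment": the same for the moment, N m; "finger_gap": finger opening in mm; "finger_force": force on a finger pad.
Only numpy, scipy, OpenCV 4.12 (cv2) and the standard library are available. Lean on these libraries where they do the work, as an engineer would, in place of code of your own. Each camera call takes 0.05 s, during which the arm holds its last target. There are 200 camera calls.

## Working session

There is one attempt and no reset: what is moved stays moved. The work goes in short steps, Python scripts to look and compute and a tool call to move; the robot and the scene stay as the last step left them, time stands still between calls to the robot, and variables do not carry over. Pictures are saved under pics/ and viewed, at most 10 in all, crops included, and the job is handed in when it is done.

Besides the shell and the picture viewer there is one more tool, called after "Request:" as name([rows], argument=value, ...), one row to a line, values as JSON. servo_tool: Moves the arm, as the interface text tells. Its arguments: {"type":"object","properties":{"motion":{"type":"array"},"newtons":{"type":"number"}},"required":["motion"]}

```bash
mkdir -p pics
cat > h.py <<'E'
import numpy as np, cv2
from cell import manip
def shot(n):
    c=manip.camera(n); np.savez('%s.npz'%n,**c)
    return c
def pts(c):
    f=200/np.tan(np.radians(c['vfov'])/2); z=c['range_z']
    v,u=np.mgrid[0:z.shape[0],0:z.shape[1]]
    P=np.stack([(u-c['cx'])*z/f,(v-c['cy'])*z/f,z,np.ones_like(z)],-1)@np.array(c['cam_to_world']).T
    P=P[...,:3]; P[z<=0]=np.nan
    return P
def save(im,n,s=1.0):
    cv2.imwrite('pics/'+n,cv2.resize(im[...,::-1],None,fx=s,fy=s,interpolation=cv2.INTER_CUBIC))
E
python3 - <<'E'
from h import *
for n in('top','side'):
    c=shot(n); save(c['frame'],n+'0.png',1.25); print(n,c['vfov'],np.round(c['cam_to_world'],2).tolist())
print(manip.read_state())
E
```

```text
top 56.39006680563133 [[-0.02, -1.0, 0.08, 435.71], [-1.0, 0.02, 0.03, -40.02], [-0.03, -0.08, -1.0, 1228.8], [0.0, 0.0, 0.0, 1.0]]
side 52.086919518041384 [[1.0, 0.0, 0.0, 518.87], [-0.0, -0.73, 0.69, -855.1], [0.0, -0.69, -0.73, 990.23], [0.0, 0.0, 0.0, 1.0]]
{'clock': 0.1, 'joints': array([ 1.16239402e+00,  3.00414917e-01,  1.52147313e+00, -1.94985699e-06,
        1.32071440e+00, -6.66073771e-02]), 'qd': array([ 0.00049039, -0.00055502, -0.00195766,  0.00055905, -0.00089728,
       -0.00028742]), 'effort': array([ 4.39002915e-04, -5.32646549e+01, -3.53281581e+01,  7.08582276e-02,
        2.36070558e-02, -1.01256637e-04]), 'eef_pos': array([184.26749108, 517.97941534, 204.96281608]), 'eef_rot': array([-3.14058497e+00, -6.53258346e-05,  2.79979818e+00]), 'wrist_force': array([ 0.34491491,  0.22975146, -0.56392458]), 'moment': array([ 0.01476855,  0.02471805, -0.02123497]), 'finger_force': 0.0, 'finger_gap': 93.6957207856575}
```

View pics/top0.png

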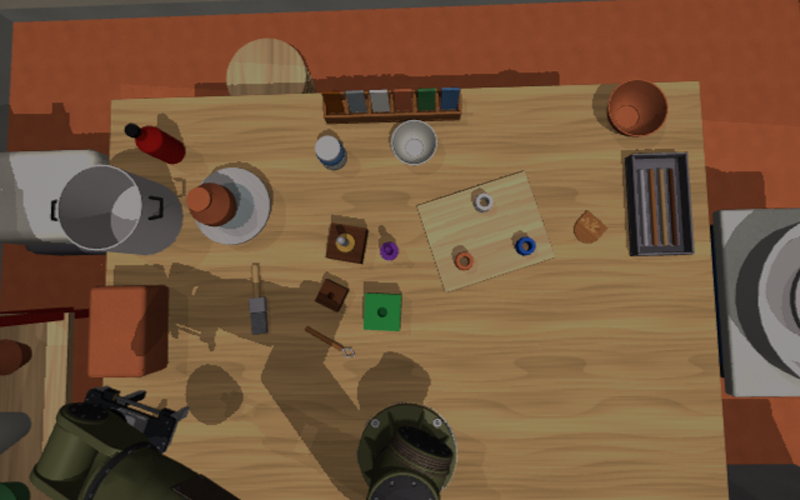

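View pics/side0.png

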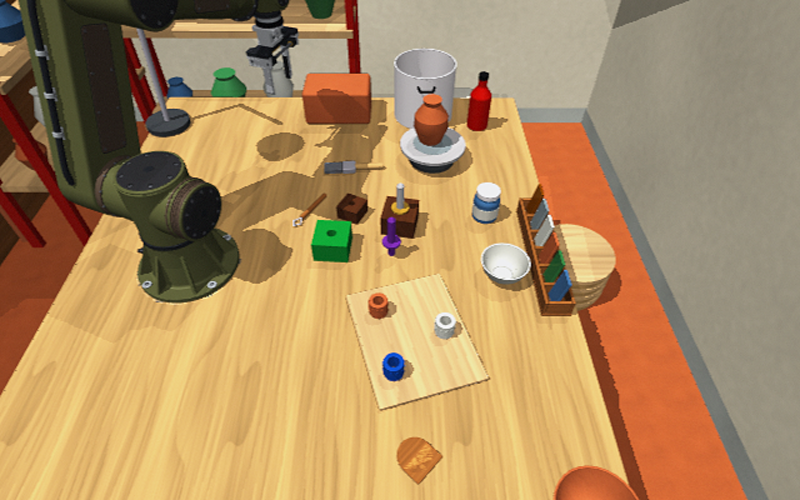

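The top view (scaled 1.25×) shows three possible blocks:
- The large dark block at (347,243), holding the metal pin with the brass shoulder.
- A small dark block at (332,294).
- A green block at (382,311).

There is also a purple pin at (389,250). The large dark block with the metal pin fits, because it isn't green and is the larger of the brown ones. The sleeves are terracotta (464,261), blue (526,246) and white (484,202). I'll measure these and confirm in one crop.

Run:
```python
from h import *
C={n:dict(np.load(n+'.npz')) for n in('top','side')}
S=C['side']['frame'][135:300,220:400]; save(S,'crop.png',4) if 0 else save(S,'crop.png',3.5)
for n,c in C.items():
    P=pts(c); h=cv2.cvtColor(c['frame'],cv2.COLOR_RGB2HSV).astype(int)
    X,Y,Z=P[...,0],P[...,1],P[...,2]
    w=(X>250)&(X<720)&(Y>-400)&(Y<250)
    H,Sa,V=h[...,0],h[...,1],h[...,2]
    def rep(k,m):
        if m.sum()<5: print(n,k,m.sum()); return
        q=P[m]; lo,hi=np.percentile(q,[2,98],axis=0)
        print(n,k,m.sum(),'mid',np.round((lo+hi)/2,1),'lo',lo.round(1),'hi',hi.round(1))
    sl=w&(Z>48)&(Z<63)
    rep('terra top',sl&(H<14)&(Sa>130)&(Y<-20)&(X<500))
    rep('blue top',sl&(H>105)&(H<130)&(Sa>150)&(Y<-60))
    rep('white top',sl&(Sa<60)&(Y<-60))
    rep('purple',w&(H>130)&(H<155)&(Sa>120))
    rep('purple hi',w&(H>130)&(H<155)&(Sa>120)&(Z>60))
    rep('pin hi',w&(Z>80)&(Z<150)&(Y>40)&(Y<150)&(Sa<90)&(X<560)&(X>380))
    rep('pin tip',w&(Z>138)&(Z<150)&(Y>40)&(Y<150)&(X<560)&(X>380))
    rep('brass',w&(Z>62)&(Z<72)&(Y>40)&(Y<150)&(X<560)&(X>380))
    rep('blocktop',w&(Z>54)&(Z<62)&(Y>30)&(Y<160)&(X>400)&(X<560))
    rep('green',w&(H>50)&(H<75)&(Sa>150)&(Z>30))
```

```text
top terra top 94 mid [ 480.4 -156.    54.5] lo [ 463.  -176.4   48.1] hi [ 497.8 -135.7   60.9]
top blue top 89 mid [ 518.8 -311.4   54.7] lo [ 499.6 -329.7   49.1] hi [ 538.  -293.2   60.4]
top white top 119 mid [ 580.  -261.2   54.7] lo [ 508.2 -331.7   48.8] hi [ 651.7 -190.7   60.6]
top purple 157 mid [512.7  33.4  91.3] lo [492.1  14.5  50.3] hi [533.3  52.4 132.3]
top purple hi 48 mid [512.5  31.8 101.3] lo [503.6  22.8  69. ] hi [521.5  40.7 133.6]
top pin hi 54 mid [534.6 139.9 116.1] lo [526.  131.8  84. ] hi [543.2 147.9 148.2]
top pin tip 34 mid [535.3 140.4 144.3] lo [527.5 132.9 140.3] hi [543.2 147.9 148.2]
top brass 220 mid [470.1  96.4  66.6] lo [383.2  44.1  62.1] hi [557.  148.6  71.1]
top blocktop 257 mid [480.7  95.4  58.1] lo [401.8  34.7  54.4] hi [559.5 156.1  61.9]
top green 757 mid [360.4  52.7  60.7] lo [318.4  10.6  55.7] hi [402.4  94.9  65.7]
side terra top 129 mid [ 481.1 -156.3   53.6] lo [ 462.7 -176.3   48.2] hi [ 499.5 -136.3   59. ]
side blue top 163 mid [ 518.2 -313.7   54.1] lo [ 499.  -333.4   48.7] hi [ 537.4 -294.    59.5]
side white top 159 mid [ 578.9 -246.3   53.8] lo [ 507.5 -302.1   48.5] hi [ 650.4 -190.5   59. ]
side purple 254 mid [512.4  55.3  70.8] lo [493.6  10.9  10.8] hi [531.3  99.7 130.8]
side purple hi 113 mid [511.1  28.9  95.9] lo [503.4  21.3  60.7] hi [518.9  36.5 131.1]
side pin hi 104 mid [533.3 136.5 114.1] lo [525.  130.6  80.9] hi [541.5 142.5 147.3]
side pin tip 24 mid [533. 138. 144.] lo [525.  130.7 139.3] hi [540.9 145.3 148.8]
side brass 129 mid [470.8 100.6  66.8] lo [383.3  52.8  62.1] hi [558.4 148.5  71.5]
side blocktop 195 mid [479.6  93.8  58. ] lo [401.   33.   54.2] hi [558.1 154.6  61.8]
side green 767 mid [360.2  50.1  48.5] lo [317.1   5.1  32.6] hi [403.4  95.2  64.4]
```

View pics/crop.png

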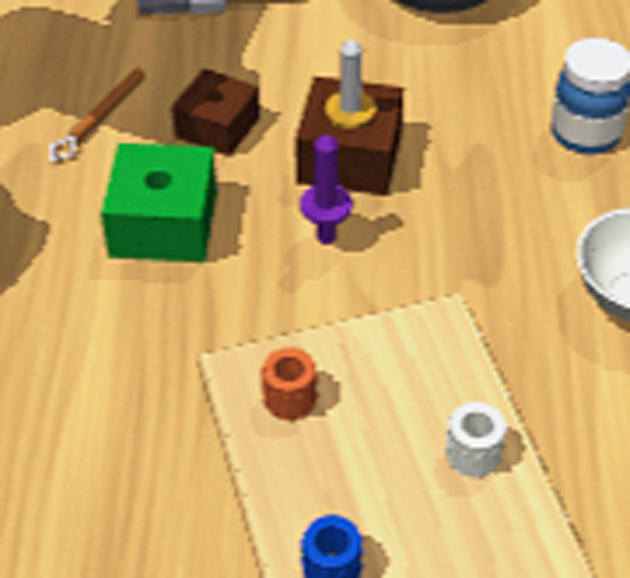

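The crop confirms it: the metal pin with brass shoulder at crop (350,80) stands in the larger dark block, apart from the purple pin at (326,190). The terracotta sleeve is at (290,383). Pin axis ≈ (534,139) mm, sleeve ≈ (481,-156) mm. I'll move towards the sleeve, closing radially.

Request:
servo_tool([
  [[0.296,-0.674,0,0,0,-0.245,0.25],[0.296,-0.674,0,0,0,-0.245,0.25],[0.296,-0.674,0,0,0,-0.245,0.25],[0.296,-0.674,0,0,0,-0.245,0.25],[0.296,-0.674,0,0,0,-0.245,0.25],[0.296,-0.674,0,0,0,-0.245,0.25],[0.296,-0.674,0,0,0,-0.245,0.25],[0.296,-0.674,0,0,0,-0.245,0.25],[0.296,-0.674,0,0,0,-0.245,0.25],[0.296,-0.674,0,0,0,-0.245,0.25]],
], newtons=20)

```text
clock: 1.1
eef_pos: [332.3, 181.3, 205.4]
eef_rot: [-3.141, -0.0, 2.029]
wrist_force: [-0.1, -0.5, 0.4]
finger_gap: 70.5
finger_force: 0.0
```

Request:
servo_tool([
  [[0.296,-0.674,-0.1,0,0,-0.245,0.25],[0.296,-0.674,-0.1,0,0,-0.245,0.25],[0.296,-0.674,-0.1,0,0,-0.245,0.25],[0.296,-0.674,-0.1,0,0,-0.245,0.25],[0.296,-0.674,-0.1,0,0,-0.245,0.25],[0.296,-0.674,-0.1,0,0,-0.245,0.25],[0.296,-0.674,-0.1,0,0,-0.245,0.25],[0.296,-0.674,-0.1,0,0,-0.245,0.25],[0.296,-0.674,-0.1,0,0,-0.245,0.25],[0.296,-0.674,-0.1,0,0,-0.245,0.25]],
])

```text
clock: 2.1
eef_pos: [480.4, -154.5, 155.0]
eef_rot: [-3.141, -0.0, 1.261]
wrist_force: [-0.5, 0.1, -0.6]
finger_gap: 70.3
finger_force: 0.0
```

Run:
```python
from h import *
a=shot('side');b=shot('top')
save(np.hstack([a['frame'][150:320,230:400],b['frame'][130:300,290:460]]),'near.png',2.3)
P=pts(a);np.set_printoptions(precision=1,suppress=True)
print(manip.read_state()['eef_pos'])
# gripper fingers in side view: lowest points near TCP
X,Y,Z=P[...,0],P[...,1],P[...,2]
m=(Z>152)&(Z<185)&(abs(X-481)<80)&(abs(Y+156)<80)
q=P[m];print(m.sum(),np.nanpercentile(q,[2,50,98],axis=0))
h=cv2.cvtColor(a['frame'],cv2.COLOR_RGB2HSV).astype(int)
m=(h[...,0]<14)&(h[...,1]>130)&(Z>48)&(Z<63)&(abs(X-481)<40)&(abs(Y+156)<40)
q=P[m];print(m.sum(),np.nanpercentile(q,[2,50,98],axis=0))
```

```text
[ 480.4 -154.2  155.6]
79 [[ 431.9 -177.6  157.9]
 [ 444.8 -151.8  172.7]
 [ 524.3 -141.   184.4]]
129 [[ 462.8 -178.1   49.1]
 [ 482.9 -161.1   55.9]
 [ 502.2 -138.3   59.3]]
```

View pics/near.png

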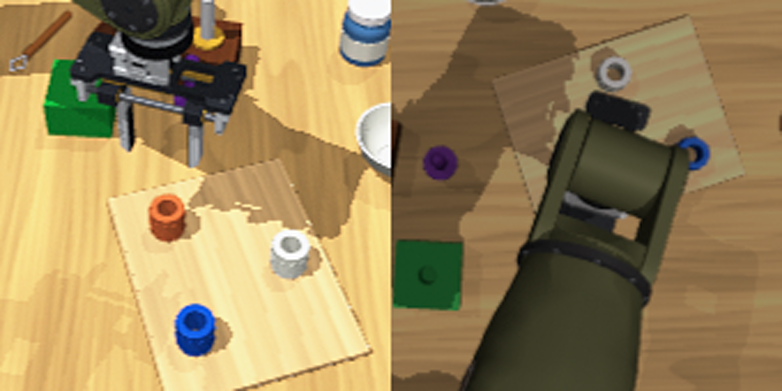

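The gripper (near.png left, about (160,110)) hangs open above the terracotta sleeve (167,217), and the white sleeve (290,253) is clear of the fingers. I'll descend and grip.

Request:
servo_tool([
  [[0.003,-0.002,-0.1,0,0,0,0.25],[0.003,-0.002,-0.17,0,0,0,0.25],[0.003,-0.002,-0.22,0,0,0,0.25],[0.003,-0.002,-0.25,0,0,0,0.25],[0.003,-0.002,-0.27,0,0,0,0.25],[0.003,-0.002,-0.27,0,0,0,0.25],[0.003,-0.002,-0.27,0,0,0,0.25]],
])

```text
clock: 2.9
eef_pos: [482.3, -156.5, 21.3]
eef_rot: [3.14, 0.0, 1.261]
wrist_force: [0.6, -0.2, 0.4]
finger_gap: 70.3
finger_force: 0.0
```

Request:
servo_tool([
  [[0,0,0,0,0,0,1],[0,0,0,0,0,0,1],[0,0,0,0,0,0,1],[0,0,0,0,0,0,1],[0,0,0,0,0,0,1],[0,0,0,0,0,0,1]],
], newtons=20)

```text
clock: 3.5
eef_pos: [482.1, -156.9, 20.8]
eef_rot: [3.141, 0.0, 1.26]
wrist_force: [-0.4, -0.6, 6.2]
finger_gap: 44.5
finger_force: 20.0
```

Request:
servo_tool([
  [[0,0,0.06,0,0,0,1],[0,0,0.14,0,0,0,1],[0,0,0.22,0,0,0,1],[0,0,0.28,0,0,0,1],[0,0,0.32,0,0,0,1],[0,0,0.32,0,0,0,1],[0,0,0.32,0,0,0,1]],
])

```text
clock: 4.2
eef_pos: [481.6, -156.7, 179.6]
eef_rot: [-3.141, -0.0, 1.26]
wrist_force: [-0.4, -0.3, -0.7]
finger_gap: 44.3
finger_force: 20.0
```

Request:
servo_tool([
  [[0.01,0.06,0,0,0,0.02,1],[0.03,0.15,0,0,0,0.05,1],[0.045,0.24,0,0,0,0.08,1],[0.06,0.33,0,0,0,0.11,1],[0.075,0.42,0,0,0,0.14,1],[0.09,0.5,0,0,0,0.16,1],[0.1,0.56,0,0,0,0.18,1],[0.104,0.59,0,0,0,0.18,1],[0.104,0.59,0,0,0,0.18,1],[0.104,0.59,0,0,0,0.18,1]],
])

```text
clock: 5.2
eef_pos: [533.5, 137.3, 179.6]
eef_rot: [-3.14, 0.0, 1.824]
wrist_force: [-0.2, 0.4, -0.3]
finger_gap: 43.7
finger_force: 20.0
```

Run:
```python
from h import *
np.set_printoptions(precision=1,suppress=True)
a=shot('side');save(a['frame'][100:240,240:400],'over.png',4)
print(manip.read_state()['eef_pos'])
P=pts(a);X,Y,Z=P[...,0],P[...,1],P[...,2]
h=cv2.cvtColor(a['frame'],cv2.COLOR_RGB2HSV).astype(int)
n=(abs(X-534)<50)&(abs(Y-139)<50)
m=n&(h[...,0]<14)&(h[...,1]>130)&(Z>150)
q=P[m];print('sleeve',m.sum(),np.nanpercentile(q,[2,50,98],axis=0))
for lo,hi in((80,90),(90,110),(110,125),(125,138),(138,150)):
    m=n&(Z>lo)&(Z<hi)&(h[...,1]<90);q=P[m]
    if m.sum(): print(lo,m.sum(),np.nanpercentile(q,[3,50,97],axis=0).tolist())
m=n&(Z>60)&(Z<73)&(h[...,0]>15)&(h[...,0]<32)&(h[...,1]>120);q=P[m];print('brass',m.sum(),np.nanpercentile(q,[2,50,98],axis=0))
```

```text
[533.7 137.  179.9]
sleeve 232 [[515.5 115.2 174.8]
 [533.7 123.5 205.2]
 [552.5 156.8 217.8]]
80 13 [[525.2799158561771, 132.08275543092577, 80.21141279546116], [535.0749549669861, 134.7253738320171, 85.49776355057918], [541.7239753475682, 140.3691311737759, 88.83375814515621]]
90 28 [[525.195318343392, 129.07079163588057, 91.31081032900182], [533.2966801311081, 134.78533205529976, 100.03569012530153], [541.4654040571955, 139.32410811495365, 109.44111605455949]]
110 17 [[528.3307908018879, 131.13200064140557, 110.71422147314973], [534.7024588519856, 134.74501965398645, 115.43672455163096], [541.2593091472396, 139.17776855324158, 123.7902434996815]]
125 13 [[528.2481471304397, 131.0944637198687, 125.8744958490228], [534.6236892636437, 133.9204301585968, 128.78132608811688], [541.0635091933888, 138.17479628219948, 135.57371182925428]]
138 25 [[527.2666521523068, 129.8743463207725, 138.4884151101261], [534.457993279317, 137.03079125695638, 142.26985520094365], [540.8696583922408, 146.12675575813972, 147.79410954169018]]
brass 97 [[488.5 118.1  61.6]
 [531.9 132.2  68.2]
 [555.9 159.9  71.4]]
```

View pics/over.png

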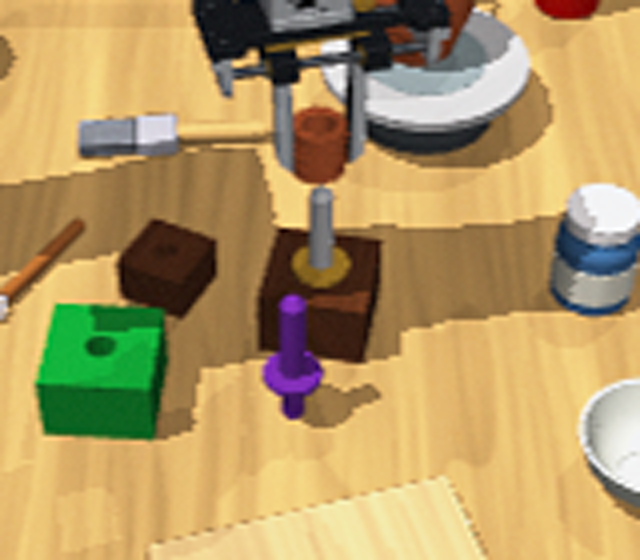

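The sleeve hangs at crop (320,145) directly above the pin tip (321,195). A shift of about +1.5 mm in y centres it. I'll lower it and watch the force.

Request:
servo_tool([
  [[0.001,0.003,0,0,0,0,1],[0.001,0.003,-0.03,0,0,0,1],[0.001,0.003,-0.05,0,0,0,1],[0.001,0.003,-0.07,0,0,0,1],[0.001,0.003,-0.09,0,0,0,1],[0.001,0.003,-0.1,0,0,0,1],[0.001,0.003,-0.1,0,0,0,1]],
])

```text
clock: 5.95
eef_pos: [534.1, 139.6, 129.7]
eef_rot: [-3.14, -0.0, 1.826]
wrist_force: [0.1, 0.6, -1.3]
finger_gap: 43.8
finger_force: 20.0
```

No resistance, so the pin is entering the bore. I'll continue down to just above the shoulder.

Request:
servo_tool([
  [[0,0,-0.02,0,0,0,1],[0,0,-0.045,0,0,0,1],[0,0,-0.07,0,0,0,1],[0,0,-0.09,0,0,0,1],[0,0,-0.098,0,0,0,1],[0,0,-0.102,0,0,0,1],[0,0,-0.102,0,0,0,1]],
])

```text
clock: 6.65
eef_pos: [534.3, 139.7, 79.3]
eef_rot: [-3.141, -0.0, 1.826]
wrist_force: [-0.7, -0.7, -0.6]
finger_gap: 44.3
finger_force: 20.0
```

Request:
servo_tool([
  [[0,0,-0.003,0,0,0,1],[0,0,-0.003,0,0,0,1],[0,0,-0.003,0,0,0,0.3],[0,0,-0.003,0,0,0,0.3],[0,0,-0.003,0,0,0,0.3],[0,0,-0.003,0,0,0,0.3],[0,0,-0.003,0,0,0,0.3]],
])

```text
clock: 7.35
eef_pos: [534.4, 139.7, 78.0]
eef_rot: [3.142, -0.0, 1.826]
wrist_force: [-0.1, -0.0, 0.5]
finger_gap: 65.6
finger_force: 0.0
```

Request:
servo_tool([
  [[0,0,0.06,0,0,0,0.3],[0,0,0.14,0,0,0,0.3],[0,0,0.2,0,0,0,0.3],[0,0,0.24,0,0,0,0.3],[0,0,0.24,0,0,0,0.3]],
])

```text
clock: 7.85
eef_pos: [535.3, 139.9, 200.7]
eef_rot: [3.137, 0.0, 1.826]
wrist_force: [0.1, 1.0, -0.3]
finger_gap: 65.8
finger_force: 0.0
```

Run:
```python
from h import *
np.set_printoptions(precision=1,suppress=True)
a=shot('side');save(a['frame'][100:240,240:400],'on.png',4)
print(manip.read_state()['eef_pos'])
P=pts(a);X,Y,Z=P[...,0],P[...,1],P[...,2]
h=cv2.cvtColor(a['frame'],cv2.COLOR_RGB2HSV).astype(int)
n=(abs(X-534)<40)&(abs(Y-139)<40)
m=n&(h[...,0]<14)&(h[...,1]>130)&(Z>65);q=P[m];print('sleeve',m.sum(),np.nanpercentile(q,[2,50,98],axis=0))
m=n&(Z>118)&(Z<150)&(h[...,1]<90);q=P[m];print('pin',np.nanpercentile(q,[3,50,97],axis=0))
```

```text
[534.7 139.7 198.5]
sleeve 182 [[508.9 117.7  70.5]
 [528.6 125.1  99. ]
 [552.7 154.7 114.8]]
pin [[525.  129.8 119.3]
 [534.5 135.3 136.3]
 [541.1 141.3 147.7]]
```

View pics/on.png

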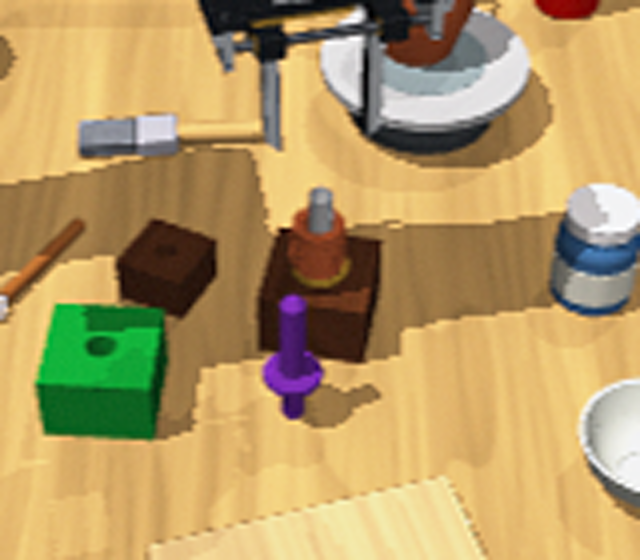

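The sleeve at crop (318,240) is seated on the brass shoulder, with the bare stub (320,205) above it. Its top is at about 112 mm, as expected. Next I'll grip the stub.

Request:
servo_tool([
  [[0,0,-0.06,0,0,0,0.4],[0,0,-0.11,0,0,0,0.5],[0,0,-0.145,0,0,0,0.5],[0,0,-0.164,0,0,0,0.5],[0,0,-0.164,0,0,0,0.5],[0,0,-0.164,0,0,0,1],[0,0,-0.164,0,0,0,1],[0,0,-0.164,0,0,0,1],[0,0,-0.164,0,0,0,1],[0,0,-0.164,0,0,0,1]],
], newtons=50)

```text
clock: 8.9
eef_pos: [534.5, 139.7, 116.3]
eef_rot: [3.141, 0.0, 1.826]
wrist_force: [0.7, -0.3, 1.7]
finger_gap: 19.0
finger_force: 49.9
```

Request:
servo_tool([
  [[0,0,0.03,0,0,0,1],[0,0,0.07,0,0,0,1],[0,0,0.12,0,0,0,1],[0,0,0.18,0,0,0,1],[0,0,0.25,0,0,0,1],[0,0,0.32,0,0,0,1],[0,0,0.37,0,0,0,1],[0,0,0.4,0,0,0,1],[0,0,0.4,0,0,0,1],[0,0,0.4,0,0,0,1]],
])

```text
clock: 9.9
eef_pos: [534.2, 139.6, 315.0]
eef_rot: [-3.141, -0.0, 1.826]
wrist_force: [-0.0, -0.3, -1.8]
finger_gap: 18.9
finger_force: 49.9
```

Request:
servo_tool([
  [[-0.02,-0.005,0,0.005,-0.02,0,1],[-0.05,-0.012,0,0.012,-0.048,0,1],[-0.08,-0.02,0,0.02,-0.077,0,1],[-0.1,-0.025,0,0.028,-0.106,0,1],[-0.12,-0.03,0,0.035,-0.135,0,1],[-0.14,-0.035,0,0.043,-0.165,0,1],[-0.15,-0.038,0,0.05,-0.194,0,1],[-0.155,-0.04,0,0.057,-0.218,0,1],[-0.16,-0.041,0,0.061,-0.235,0,1],[-0.16,-0.041,0,0.063,-0.242,0,1]],
])

```text
clock: 10.9
eef_pos: [453.3, 119.0, 314.3]
eef_rot: [2.357, 0.0, 1.826]
wrist_force: [0.3, 1.0, -1.6]
finger_gap: 19.2
finger_force: 49.9
```

Request:
servo_tool([
  [[0,0,0,0,0,0,1],[0,0,0,0,0,0,1],[0,0,0,0,0,0,1],[0,0,0,0,0,0,1],[0,0,0,0,0,0,1]],
])

```text
clock: 11.4
eef_pos: [454.5, 119.2, 315.9]
eef_rot: [2.356, 0.0, 1.826]
wrist_force: [-0.4, 0.0, -1.3]
finger_gap: 19.1
finger_force: 49.9
```

Run:
```python
from h import *
from scipy.spatial.transform import Rotation as R
s=manip.read_state();print(s['eef_pos'],R.from_euler('xyz',s['eef_rot']).as_matrix()[:,2],abs(s['qd']).max(),s['finger_gap'])
a=shot('side');save(a['frame'][20:240,200:460],'end.png',3)if 0 else save(a['frame'][20:220,200:460],'end.png',3)
```

```text
[454.4829225  119.21227667 315.87703035] [ 0.68408691  0.17814255 -0.70731205] 0.0038933249267307426 19.121402197623066
```

View pics/end.png

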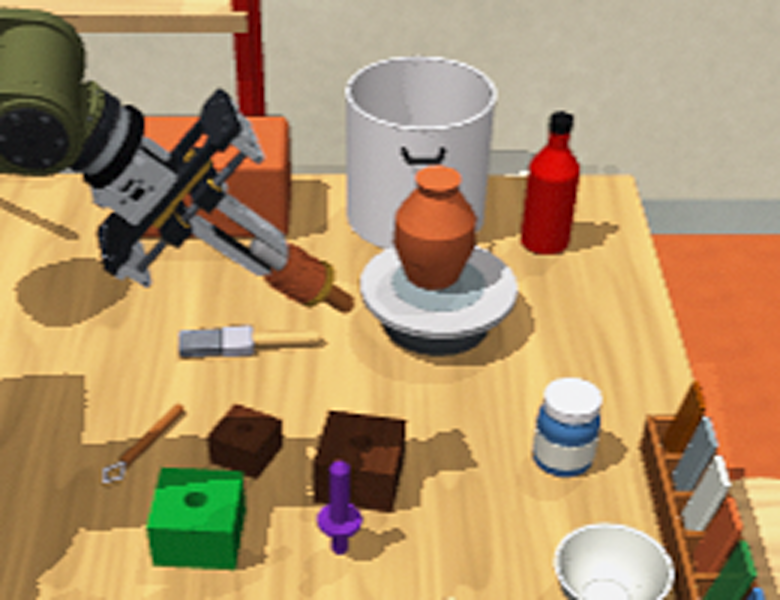

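The pin is held leaning 45°, with the sleeve (300,277) against the brass shoulder (322,285) and the handle at (342,300) clear of everything. I'll hand it in.

```bash
python3 -c "
from cell import manip
print(manip.sign_off())"
```

```text
the job is handed in; nothing more can be done
None
```

I seated the terracotta sleeve on the pin's shoulder and let go, then drew the pin out of the block. It is now held steady at 45° with its foot about 24 cm above the bench, and the job is handed in; sign-off returned no verdict.

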